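Wedge the test set's front panel open

TASK

Swing the test set's front panel fully open to its stop before any of the wedge goes under it. Lay the standing wooden wedge flat on its sole, bring its thin end from the inner side under the bottom edge of the panel's free half, roughly square to the panel, and tap it in until it is jammed firmly, so that the panel stays fully open by itself. Leave the meter, the screwdriver and the tray where they are.

Things in the scene. Friction and masses are not known exactly. Their poses are not given: they have to be found in the camera images.
- case: Grey metal test set, fixed to the bench, 170 mm deep (x), 240 wide (y), its top 195 above the bench, on 14 mm rubber feet; open front. Origin on the bench under its centre; +x to its back, +y to the hinge side.
- panel (a joint): Swing angle of the aluminium front panel about the upright hinge at the case's +y front corner: 0 closed, grows as the free edge swings out of the case's front, 1.6 rad at the fixed stop (fully open, about square to the case's front). It starts partly open. The hinge is slightly stiff (0.12 N m): the panel stays where it is left.
- panel_hinge (a point): Point on the hinge axis, level with the panel's bottom edge (14 mm above the bench). Turns with the panel: -y runs along the panel to its free edge, +x is the normal of its inner face (the side facing into the case when shut), z up. Panel 235 mm wide, 15 thick (centred on x = 0), top 195 above the bench. Dials on the outer face stand out 14 mm. A growing joint turns it clockwise from above.
- panel_spot (a point): Where the wedge belongs (nothing marks it): on the panel's bottom edge, mid-thickness, 165 mm from the hinge (70 mm from the free edge). Axes as panel_hinge. The gap below the bottom edge is 14 mm high. Within 50 mm of it either way along the panel is good.
- wedge: Wooden wedge, 150 mm long, 45 wide, 30 thick at the butt, 4 at the tip, about 0.12 kg. Starts standing on its butt, tip up. Origin at the centre of the butt face; +z to the tip; y across the width; +x is the normal of the flat sole (plane x = +15 mm; it points down once laid), the sloping face is on the -x side (x = -15 mm at the butt, +11 at the tip).
- wedge_tip (a point): Middle of the wedge's thin end, on the sole plane; axes as wedge. Laid flat, the wedge fills the 14 mm gap about 58 mm from its tip and then takes about 10 to 20 N of push to jam firmly. It jams only with its sole bearing flat on the bench: pushed with the butt held up, it comes loose when let go.
- meter: Bystander: black meter lying flat, 120 x 85 x 35 mm (x, y, z), origin under its centre. It and the wedge may have exchanged places.
- screwdriver: Bystander: screwdriver about 200 mm long lying on the bench on the outer side of the panel, along its x.
- tray: Bystander: grey open parts tray, 100 x 90 x 35 mm (x, y, z), origin under its centre.

How it is judged:
On the way, in this order (a step that is already met when the one before it is completed fails the run):
1. the panel is fully open (beyond 1.5 rad), the wedge not yet under it (value of joint panel above 1.5 rad and x of wedge_tip in the frame of panel_spot above 0.01 m), for 0.2 s.
2. with the panel still open, the wedge, flat on its sole, is under the panel with its tip beyond the outer face (value of joint panel above 1.5 rad and angle between wedge's own x axis and vertical above 3 rad and x of wedge_tip in the frame of panel_spot below -0.03 m and x of wedge in the frame of panel_spot above 0.03 m and y of wedge_tip in the frame of panel_spot between -0.055 and 0.055 m and y of wedge in the frame of panel_spot between -0.055 and 0.055 m), for 0.1 s.
At the end, for the whole second after the job is handed in: Panel beyond 1.5 rad; wedge at rest, flat on its sole (within 8 deg), tip 30 mm beyond the panel's mid-plane on the outer side and butt 30 mm on the inner, both within 55 mm of panel_spot; it presses on the panel with over 3 N; bystanders moved under 30 mm (all of step 2 and contact force between wedge and case above 3 N and linear speed of wedge below 0.01 m/s); the robot touches nothing.
It fails at once if a bystander is pushed more than 30 mm (distance of any of meter, screwdriver, tray from where it was at the start of the episode above 0.03 m).
It also fails if it takes over 72 s, if anything falls off the work surface, if the arm or the gripper's body presses on something with over 40 N, if the wrist force passes 120 N, or if a joint passes its speed limit or range.

ROBOT

A 7-joint arm with a two-finger parallel gripper is mounted at the origin on the work surface. World frame = base frame: x ahead of the robot, y to its left, z up, the work surface at z = 0. Lengths are in m, angles in rad, forces in N, time in s.
With the tool pointing down it reaches from about 0.425 to 0.925 m from the base axis. Payload 6.8 kg.
Tool frame: the origin (TCP) lies between the finger pads; the fingertips stand 14 mm ahead of it and the grasp point (between the pads) lies 5 mm behind it; z points along the fingers, y is the line along which they close (so a half turn about z gives the same grasp; the last joint's range is limited). The gripper opens to 85 mm and grips with 20 to 120 N. Pads are 22 mm wide; open, the fingers measure 114 mm over their backs; the gripper's body (76 mm by 85 mm) begins 54 mm behind the grasp point. The pads swing forward as they close: fully open they stand 13 mm farther back than shut.
Start: joints at [1.09, 0.477, 0.022, 1.555, -0.011, 1.109, -0.083], TCP at [0.246, -0.629, 0.245] pointing down, gripper open.
Joint ranges: [-2.96, 2.96], [-0.34, 2.1], [-1.41, 1.46], [0.24, 2.44], [-1.37, 4.51], [0.17, 1.92], [-2.96, 2.96]. Speed limits (rad/s): [2.39, 2.39, 3.14, 3.14, 3.14, 3.14, 3.14].

INTERFACE

Orientations are given as a rotation vector (axis times angle).
In Python, from bench import r, eyes, ticket gives the robot as it stands. The module is installed in compiled form; this text tells all that it offers.
- The arm moves only by the tool arm_command, never from a script. Its argument "plan" is text: rows parted by semicolons, each of 4 numbers parted by spaces: the shift along the tool's x, y, z in m, then the turn about the tool's z in degrees. In form: tx ty tz yaw; .... A call has 1 to 20 rows; each row shifts and turns the commanded pose from where the row before left it, along the tool's axes as they then stand; what a row does not reach is not made up. A row lasts 1/8 s, in which the tool goes at most 62.5 mm and 10.7 degrees, less where a joint would pass 70% of its speed; a pose out of reach is approached as far as the arm can. A call is refused whole if a number of a shift passes 0.0625 or a number of a turn 10.7, either way. A call with a gripper value outside its range is refused whole. "hand" is the closure, from -1 (fully open) to 1 (shut), set as the call begins (left out, the last holds). The fingers move at their own pace and stop on an object; "grip_force" is the grip in N (left out, the last holds). Time passes only in rows, so rows that do not move let the fingers close. It gives the time, the measured TCP pose, the force, the opening and the grip force at its end, in the units of the state.
- r.get_obs(): the state, without advancing time (a new reading comes with each control period).
- eyes.grab_frame(name): name is "scene" or "top" or "wrist"; returns (picture, depth): 400x640x3 uint8, red, green, blue; 400x640 float32, m along the optical axis (not along the pixel's ray), 0 where there is no reading.
- eyes.calibration(name): a dict with "fov_y" (degrees; the focal length in pixels is half the picture's height over the tangent of half this angle, whatever the lens; pixels are square), "cx", "cy" (the principal point, pixels), "k1" (the pictures are not rectified: a ray, as slopes to the right and down, at radius r is drawn at 1 + k1 r^2 times it, then the intrinsics apply), "origin" and "attitude" of the camera in the world; the wrist camera has in their place "tool_from_camera" (4x4, takes a point from camera to tool coordinates, whose origin is the TCP and whose axes are the flange's). Camera axes: x right, y up, looking along -z (the intrinsics and any distortion apply to the point x, -y, -z); pixel columns grow to the right and rows downward; lengths in m; the calibration is good to about 2 mm. A picture is of the moment at which its call begins: read the wrist's pose just before it. calibration takes no time and is no camera call.
- ticket.hand_in(): hands the job in; it is judged then, once.
The state is a dict: "clock": time; "joints": joint angles; "qvel": joint speeds; "tau": joint torques, N m; "tcp_pos": TCP position; "orientation": TCP orientation; "contact_force": force on the tool from outside, world axes, zero at the start; "moment": the same for the moment, N m; "grip_width": finger opening in m; "gripper_force": force on a finger pad.
Only numpy, scipy, OpenCV 4.12 (cv2) and the standard library are available. Lean on these libraries where they do the work, as an engineer would, in place of code of your own. Each camera call takes 0.05 s, during which the arm holds its last target. There are 200 camera calls.

## Working session

There is one attempt and no reset: what is moved stays moved. The work goes in short steps, Python scripts to look and compute and a tool call to move; the robot and the scene stay as the last step left them, time stands still between calls to the robot, and variables do not carry over. Pictures are saved under pics/ and viewed, at most 10 in all, crops included, and the job is handed in when it is done.

Besides the shell and the picture viewer there is one more tool, called after "Call:" as name(argument=value, ...) on one line, values as JSON. arm_command: Moves the arm, as the interface text tells. Its arguments: {"type":"object","properties":{"plan":{"type":"string"},"hand":{"type":"number"},"grip_force":{"type":"number"}},"required":["plan"]}

```bash
mkdir -p pics
cat > h.py <<'E'
import numpy as np, cv2
from scipy.spatial.transform import Rotation as R
from bench import r, eyes, ticket
def cam(n):
    o=r.get_obs(); c=eyes.calibration(n); p,d=eyes.grab_frame(n)
    if n=='wrist':
        T=np.eye(4); T[:3,:3]=R.from_rotvec(o['orientation']).as_matrix(); T[:3,3]=o['tcp_pos']
        T=T@np.array(c['tool_from_camera'])
    else:
        T=np.eye(4); a=np.array(c['attitude']); T[:3,:3]=R.from_rotvec(a).as_matrix() if a.shape==(3,) else a; T[:3,3]=c['origin']
    return p,d,c,T
def cloud(d,c,T):
    h,w=d.shape; f=h/2/np.tan(np.radians(c['fov_y'])/2)
    u,v=np.meshgrid(np.arange(w),np.arange(h))
    K=np.array([[f,0,c['cx']],[0,f,c['cy']],[0,0,1.]])
    q=cv2.undistortPoints(np.stack([u,v],-1).reshape(-1,1,2).astype(float),K,np.array([c['k1'],0,0,0.])).reshape(h,w,2)
    P=np.stack([q[...,0]*d,-q[...,1]*d,-d],-1)
    return P@T[:3,:3].T+T[:3,3]
def save(n,p): cv2.imwrite('pics/'+n+'.png',cv2.cvtColor(p,cv2.COLOR_RGB2BGR))
E
python3 - <<'E'
from h import *
for n in('top','scene'):
    p,d,c,T=cam(n); save(n+'0',p); P=cloud(d,c,T); np.save(n+'0.npy',np.where(d[...,None]>0,P,np.nan)); print(n,c)
print(r.get_obs())
E
```

```text
top {'fov_y': 43.498807157603366, 'cx': 318.7756271846509, 'cy': 198.31541807764862, 'k1': -0.030450496721527543, 'origin': array([0.41407508, 0.03013415, 1.61965613]), 'attitude': array([ 0.09540062, -0.10553603, -1.56648636])}
scene {'fov_y': 43.717607101530604, 'cx': 324.0655780277174, 'cy': 203.97942103304356, 'k1': -0.013391245456838364, 'origin': array([ 0.72611525, -0.38560419,  1.35581491]), 'attitude': array([0.33506456, 0.0413742 , 0.29415923])}
{'clock': 0.1, 'joints': array([ 1.08993315,  0.47775007,  0.02235827,  1.55634819, -0.01150157,
        1.1092736 , -0.08315729]), 'qvel': array([-0.00025753, -0.00158417,  0.00131378, -0.00198178, -0.00096827,
        0.0007157 ,  0.00057563]), 'tau': array([ 4.25949809e-03, -5.97761607e+01,  1.61353592e+00, -2.81955117e+01,
        1.29097741e-02,  4.97477435e-03,  2.37324571e-05]), 'tcp_pos': array([ 0.24562863, -0.62818249,  0.24440318]), 'orientation': array([-3.08563259e+00, -5.81775558e-01,  6.74267952e-04]), 'contact_force': array([-0.18584655, -0.22248201,  0.46687322]), 'moment': array([0.02528116, 0.06410092, 0.03764715]), 'gripper_force': 0.0, 'grip_width': 0.08524949799811145}
```

View pics/top0.png

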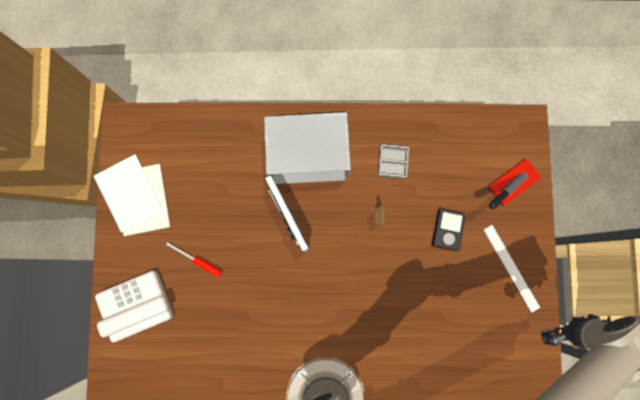

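View pics/scene0.png

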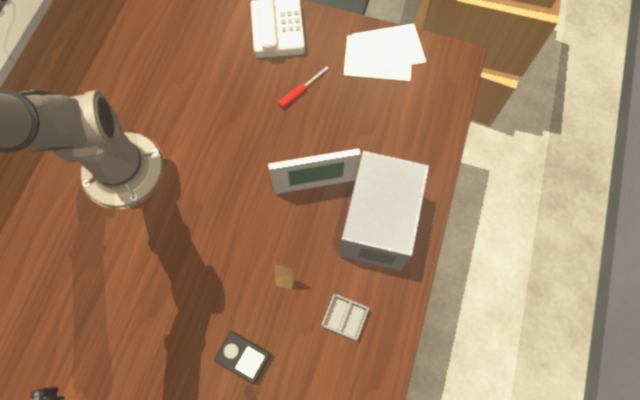

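The top view shows the case at (307,147), the panel from its hinge at (268,178) to its free edge at (303,248), the wedge standing at (379,212), the meter at (449,230), the tray at (394,160) and the screwdriver at (195,260). The scene view agrees. Next I'll turn these into positions.

Run:
```python
from h import *
np.set_printoptions(precision=3,suppress=True)
P=np.load('top0.npy');S=np.load('scene0.npy')
def m(P,u0,u1,v0,v1,zl,zh):
    Q=P[v0:v1,u0:u1].reshape(-1,3);Q=Q[(Q[:,2]>zl)&(Q[:,2]<zh)]
    return Q
def rep(n,Q):
    if len(Q)<3: print(n,len(Q));return
    (c,s,a)=cv2.minAreaRect((Q[:,:2]*1000).astype(np.float32)); print(n,len(Q),'c',np.array(c),'s',np.array(s),'a',round(a,1),'z',np.percentile(Q[:,2],[1,50,99]),'box',cv2.boxPoints((c,s,a)).round().tolist())
rep('case',m(P,255,360,105,190,.188,.205))
rep('caseS',m(S,330,435,140,280,.188,.205))
rep('panel',m(P,262,312,172,256,.185,.205))
rep('panelS',m(S,262,360,140,200,.185,.205))
for zl,zh in((.02,.07),(.07,.12),(.12,.17)):
    rep('wedge',m(P,365,392,190,230,zl,zh)); rep('wedgeS',m(S,270,300,258,295,zl,zh))
rep('meter',m(P,425,470,200,255,.02,.05))
rep('tray',m(P,372,414,138,184,.02,.05))
rep('screw',m(P,160,230,235,282,.006,.05))
```

```text
case 4583 c [737.14   56.779] s [217.706 241.309] a 3.0 z [0.188 0.194 0.201] box [[622.0, 172.0], [635.0, -69.0], [852.0, -58.0], [840.0, 183.0]]
caseS 6521 c [722.449  57.505] s [250.672 245.118] a 3.6 z [0.191 0.197 0.202] box [[590.0, 172.0], [605.0, -73.0], [855.0, -57.0], [840.0, 188.0]]
panel 485 c [562.297 115.253] s [226.481 112.608] a 1.1 z [0.186 0.194 0.201] box [[448.0, 169.0], [450.0, 57.0], [677.0, 61.0], [674.0, 174.0]]
panelS 787 c [567.928  78.345] s [228.847 140.665] a 15.5 z [0.186 0.196 0.202] box [[439.0, 116.0], [476.0, -20.0], [697.0, 41.0], [659.0, 177.0]]
wedge 48 c [ 560.148 -171.611] s [23.962 44.409] a 87.8 z [0.021 0.047 0.069] box [[538.0, -183.0], [582.0, -184.0], [583.0, -160.0], [538.0, -159.0]]
wedgeS 123 c [ 567.263 -180.248] s [50.907 22.696] a 24.2 z [0.02  0.044 0.07 ] box [[539.0, -180.0], [549.0, -201.0], [595.0, -180.0], [586.0, -159.0]]
wedge 42 c [ 560.507 -169.057] s [44.997 17.682] a 2.2 z [0.074 0.096 0.12 ] box [[538.0, -161.0], [538.0, -179.0], [583.0, -177.0], [583.0, -159.0]]
wedgeS 128 c [ 564.842 -172.934] s [47.231 15.873] a 14.0 
[... 152 characters left out ...]
 [0.12  0.143 0.154] box [[538.0, -169.0], [581.0, -170.0], [582.0, -160.0], [538.0, -159.0]]
wedgeS 116 c [ 563.506 -164.853] s [45.15  10.443] a 1.9 z [0.12  0.141 0.157] box [[541.0, -160.0], [541.0, -171.0], [586.0, -169.0], [586.0, -159.0]]
meter 1034 c [ 518.9   -395.386] s [ 87.401 120.457] a 78.1 z [0.022 0.034 0.046] box [[451.0, -426.0], [569.0, -451.0], [587.0, -365.0], [469.0, -340.0]]
tray 285 c [ 742.32  -221.207] s [ 91.122 102.091] a 84.4 z [0.021 0.032 0.042] box [[687.0, -262.0], [789.0, -272.0], [798.0, -181.0], [696.0, -171.0]]
screw 357 c [430.362 416.11 ] s [145.062 219.966] a 1.2 z [0.006 0.019 0.031] box [[355.0, 525.0], [360.0, 305.0], [505.0, 308.0], [501.0, 528.0]]
```

Call:
arm_command(plan="0 0 0 -9.8;0 0 0 -9.8;0 0 0 -9.8;0 0 0 -9.8;0 0 0 -9.8;0 0 0 -9.8;0 0 0 -9.8;0.0485 0.032 0 0;0.0485 0.032 0 0;0.0485 0.032 0 0;0.0485 0.032 0 0;0.0485 0.032 0 0;0.0485 0.032 0 0;0.0485 0.032 0 0;0 0 0 0", hand=1)

```text
clock: 1.98
tcp_pos: [0.473, -0.2838, 0.2454]
orientation: [-2.211, -2.231, -0.004]
contact_force: [0.2, -0.6, -0.0]
grip_width: -0.0003
gripper_force: 0.0
```

Run:
```python
from h import *
np.set_printoptions(precision=3,suppress=True)
for n,(u0,u1,v0,v1) in (('top',(262,312,172,256)),('scene',(262,362,140,200))):
    Q=np.load(n+'0.npy')[v0:v1,u0:u1].reshape(-1,3);Q=Q[(Q[:,2]>.187)&(Q[:,2]<.205)&(Q[:,0]<.655)]
    for k in range(3):
        vx,vy,x,y=cv2.fitLine(Q[:,:2].astype(np.float32),cv2.DIST_HUBER,0,.001,.001).ravel()
        e=abs((Q[:,0]-x)*vy-(Q[:,1]-y)*vx); Q=Q[e<.015]
    t=(Q[:,:2]-[x,y])@[vx,vy]
    print(n,len(Q),np.degrees(np.arctan2(vy,vx)),[x+vx*t.min(),y+vy*t.min()],[x+vx*t.max(),y+vy*t.max()])
o=r.get_obs();print(o['tcp_pos'],R.from_rotvec(o['orientation']).as_matrix(),o['joints'])
```

```text
top 404 27.563662 [np.float64(0.4519213453217324), np.float64(0.061100498871208664)] [np.float64(0.6562722535165081), np.float64(0.16776761271089385)]
scene 593 27.7224 [np.float64(0.45521120033088813), np.float64(0.0606245011738465)] [np.float64(0.6583555857746652), np.float64(0.16737903083687744)]
[ 0.473 -0.284  0.245] [[-0.009  1.     0.001]
 [ 1.     0.009  0.002]
 [ 0.002  0.001 -1.   ]] [ 0.763  0.305 -0.407  1.831  0.136  1.033  0.312]
```

Call:
arm_command(plan="0.053 0 0 0;0.053 0 0 0;0.053 0 0 0;0.053 0 0 0;0.053 0 0 0;0 0 0.04 0;0 0 0.04 0;0.03 0 0 0;0.03 0 0 0;0.02 0 0 0;0.02 0 0 0;0.02 0 0 0;0.02 0 0 0;0.01 0 0 0;0 0 0 0")

```text
clock: 3.85
tcp_pos: [0.4705, 0.1255, 0.1652]
orientation: [-2.222, -2.221, 0.0]
contact_force: [0.2, -0.3, -0.3]
grip_width: -0.0002
gripper_force: 0.0
```

Call:
arm_command(plan="0.006 0 0 0;0.006 0 0 0;0.006 0 0 0;0.004 0 0 0;0 0 0 0")

```text
clock: 4.47
tcp_pos: [0.4704, 0.1438, 0.165]
orientation: [2.223, 2.215, -0.009]
contact_force: [-1.7, -13.0, 5.6]
grip_width: 0.0004
gripper_force: 0.0
```

Call:
arm_command(plan="-0.03 0 0 0;-0.05 0 0 0;0 0 -0.045 0;0 0 -0.045 0;0 0 0 0")

```text
clock: 5.1
tcp_pos: [0.4726, 0.0687, 0.2587]
orientation: [2.219, 2.217, 0.009]
contact_force: [-0.1, -0.1, -0.0]
grip_width: -0.0003
gripper_force: 0.0
```

Run:
```python
from h import *
for n in ('scene','top'):
    p,d,c,T=cam(n);P=cloud(d,c,T);save(n+'1',p)
    Q=P[d>0];Q=Q[(Q[:,2]>.187)&(Q[:,2]<.205)&(Q[:,0]<.65)&(Q[:,0]>.42)&(abs(Q[:,1]-.17)<.03)]
    vx,vy,x,y=cv2.fitLine(Q[:,:2].astype(np.float32),cv2.DIST_HUBER,0,.001,.001).ravel()
    print(n,len(Q),np.degrees(np.arctan2(vy,vx)),y+(.5-x)*vy/vx,Q[:,0].min())
```

```text
scene 457 1.5652078 0.16449344 0.46719140130315434
top 395 1.4916924 0.16520299 0.42721739733354486
```

Call:
arm_command(plan="-0.047 0.0126 0 0;-0.047 0.0126 0 0;-0.047 0.0126 0 0;-0.047 0.0126 0 0;-0.047 0.0126 0 0;-0.047 0.0126 0 0;-0.047 0.0126 0 0;0 0 0.045 0;0 0 0.045 0;0 0 0.045 0;0.04 0 0 0;0.03 0 0 0;0.008 0 0 0;0.008 0 0 0;0.008 0 0 0;0.008 0 0 0;0.008 0 0 0;0.008 0 0 0;0 0 0 0;0 0 0 0")

```text
clock: 7.7
tcp_pos: [0.5584, -0.1436, 0.1203]
orientation: [2.222, 2.22, -0.0]
contact_force: [-0.2, 0.6, -0.5]
grip_width: -0.0002
gripper_force: 0.0
```

Run:
```python
from h import *
p,d,c,T=cam('scene');save('s2',p[100:340,200:500]);P=cloud(d,c,T)
Q=P[(d>0)];Q=Q[(Q[:,2]>.008)&(Q[:,2]<.17)&(Q[:,0]>.5)&(Q[:,0]<.64)&(Q[:,1]>-.2)&(Q[:,1]<.03)]
print(len(Q),np.percentile(Q,[1,50,99],axis=0).round(3))
```

```text
468 [[ 0.523 -0.177  0.008]
 [ 0.57  -0.093  0.018]
 [ 0.629 -0.008  0.166]]
```

View pics/s2.png

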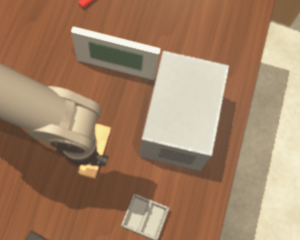

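The crop shows the wedge lying flat under the hand at (95,150), with the panel standing square to the case. I'll back off and measure it.

Call:
arm_command(plan="-0.05 0 -0.04 0;-0.06 0 -0.04 0;-0.06 0 -0.04 0;0 0 0 0")

```text
clock: 8.25
tcp_pos: [0.5583, -0.3034, 0.2316]
orientation: [2.228, 2.206, -0.001]
contact_force: [0.3, 0.9, -0.3]
grip_width: -0.0002
gripper_force: 0.0
```

```bash
cat > w.py <<'E'
from h import *
for n in ('scene','top'):
    p,d,c,T=cam(n);P=cloud(d,c,T)
    hsv=cv2.cvtColor(p,cv2.COLOR_RGB2HSV)
    m=(d>0)&(P[...,2]>.008)&(P[...,2]<.04)&(P[...,0]>.43)&(P[...,0]<.65)&(P[...,1]>-.24)&(P[...,1]<.155)
    Q=P[m]
    ctr,s,a=cv2.minAreaRect((Q[:,:2]*1000).astype(np.float32))
    b=Q[Q[:,1]<Q[:,1].min()+.03]; t=Q[Q[:,1]>Q[:,1].max()-.03]
    print(n,len(Q),np.round(ctr),np.round(s),round(a,1),'butt',b.mean(0).round(3),'ymin',Q[:,1].min().round(3),'zmax',Q[:,2].max().round(3),'tip',t.mean(0).round(3),'ymax',Q[:,1].max().round(3))
E
python3 w.py
```

```text
scene 924 [542. -45.] [212. 395.] 1.7 butt [ 0.605 -0.222  0.008] ymin -0.24 zmax 0.037 tip [0.542 0.134 0.009] ymax 0.152
top 590 [537. -42.] [210. 386.] 2.6 butt [ 0.526 -0.219  0.01 ] ymin -0.231 zmax 0.034 tip [0.545 0.144 0.009] ymax 0.155
```

```bash
python3 - <<'E'
s=open('w.py').read()
s=s.replace("    Q=P[m]\n","""    k,l,st,_=cv2.connectedComponentsWithStats((m&(P[...,2]>.011)).astype(np.uint8)); Q=P[l==1+st[1:,4].argmax()]
    print(np.histogram(Q[:,1],8)); A=np.polyfit(Q[:,1],Q[:,0],1); print('axis',A,'zfit',np.polyfit(Q[:,1],Q[:,2],1))
""")
open('w.py','w').write(s)
E
python3 w.py
```

```text
(array([114,  92,  94,  86,  90,  82,  72,  49]), array([-0.15888153, -0.14352432, -0.12816712, -0.11280991, -0.0974527 ,
       -0.08209549, -0.06673829, -0.05138108, -0.03602387]))
axis [-0.02472227  0.5602276 ] zfit [-0.15276414  0.00621665]
scene 679 [562. -98.] [ 46. 123.] 1.5 butt [ 0.564 -0.145  0.028] ymin -0.159 zmax 0.037 tip [ 0.561 -0.053  0.014] ymax -0.036
(array([56, 66, 60, 62, 66, 49, 40, 31]), array([-0.16038733, -0.14679992, -0.13321251, -0.1196251 , -0.10603769,
       -0.09245028, -0.07886287, -0.06527546, -0.05168805]))
axis [0.00560131 0.56018809] zfit [-0.14653934  0.00434258]
top 430 [ 559. -106.] [ 45. 108.] 1.3 butt [ 0.56  -0.144  0.026] ymin -0.16 zmax 0.036 tip [ 0.56  -0.069  0.015] ymax -0.052
```

Call:
arm_command(plan="0.055 0.003 0 0;0.055 0 0 0;0.053 0 0 0;0 0 0.05 0;0 0 0.05 0;0 0 0.05 0;0 0 0.04 0;0 0 0.022 0;0 0 0 0;0 0 0 0", hand=-1)

```text
clock: 9.7
tcp_pos: [0.5618, -0.1322, 0.0173]
orientation: [2.221, 2.222, 0.001]
contact_force: [0.8, 0.2, 0.1]
grip_width: 0.0854
gripper_force: 0.0
```

Call:
arm_command(plan="0 0 0 0;0 0 0 0;0 0 0 0;0 0 0 0;0 0 0 0;0 0 0 0", hand=1, grip_force=20)

```text
clock: 10.45
tcp_pos: [0.5621, -0.1334, 0.0176]
orientation: [2.221, 2.22, 0.001]
contact_force: [-0.9, -0.1, 6.4]
grip_width: 0.0446
gripper_force: 21.5
```

Call:
arm_command(plan="0.02 -0.021 0 0;0.02 -0.021 0 0;0.02 -0.021 0 0;0.03 0 0 0;0.03 0 0 0;0.03 0 0 0;0.02 0 0 0;0.02 0 0 0;0.02 0 0 0;0 0 0 0")

```text
clock: 11.7
tcp_pos: [0.4994, 0.0792, 0.0175]
orientation: [2.22, 2.223, 0.005]
contact_force: [-1.1, 5.1, 5.6]
grip_width: 0.0444
gripper_force: 21.6
```

Run:
```python
from h import *
p,d,c,T=cam('scene');save('s3',cv2.resize(p[120:290,220:440],None,fx=3,fy=3))
```

```text
(no output)
```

View pics/s3.png

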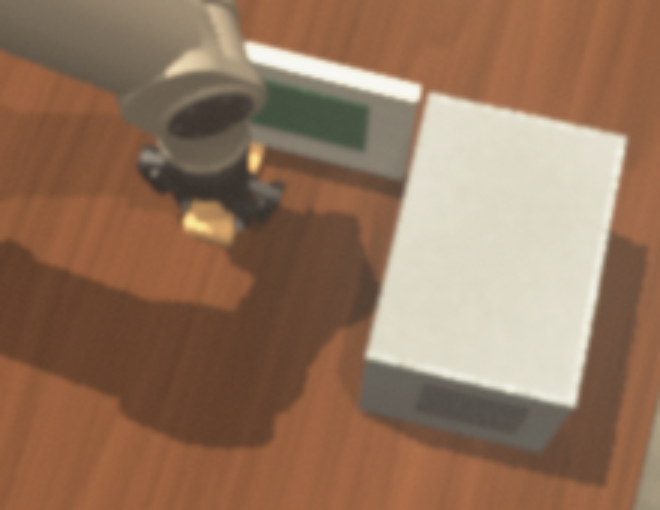

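The wedge's thin end goes under the panel, in line with the hand, and its butt shows at (210,222). I'll release it, go behind the butt and push.

Call:
arm_command(plan="0 0 0 0;0 0 0 0;0 0 0 0;0 0 -0.04 0;0 0 -0.04 0;-0.05 0 0 0;-0.05 0 0 0;0 0 0 0", hand=-1)

```text
clock: 12.75
tcp_pos: [0.4978, -0.0283, 0.0964]
orientation: [2.23, 2.211, -0.004]
contact_force: [0.0, 0.9, -0.6]
grip_width: 0.0855
gripper_force: 0.0
```

Call:
arm_command(plan="0 0 0 0;0 0 0 0;0 0 0 0;0 0 0 0;0 0 0 0;0 0 0.04 0;0 0 0.036 0;0.02 0 0 0;0.02 0 0 0;0.01 0 0 0;0 0 0 0", hand=1)

```text
clock: 14.12
tcp_pos: [0.4987, 0.0274, 0.0208]
orientation: [2.221, 2.222, 0.001]
contact_force: [0.1, 0.3, 0.2]
grip_width: -0.0002
gripper_force: 0.0
```

```bash
python3 w.py
```

```text
(array([ 6, 13, 16, 16, 23, 14, 16, 21]), array([0.07141108, 0.08185744, 0.09230379, 0.10275014, 0.11319649,
       0.12364285, 0.1340892 , 0.14453555, 0.1549819 ]))
axis [-0.09873632  0.52653748] zfit [-0.15376924  0.0383972 ]
scene 125 [514. 113.] [20. 84.] 5.2 butt [0.518 0.09  0.024] ymin 0.071 zmax 0.032 tip [0.513 0.141 0.017] ymax 0.155
(array([17, 30, 42, 44, 39, 35, 32, 22]), array([0.07621148, 0.08590069, 0.0955899 , 0.10527911, 0.11496832,
       0.12465753, 0.13434674, 0.14403594, 0.15372515]))
axis [0.13549901 0.48000499] zfit [-0.1360814   0.03401511]
top 261 [497. 115.] [78. 42.] 89.7 butt [0.493 0.095 0.021] ymin 0.076 zmax 0.031 tip [0.497 0.137 0.015] ymax 0.154
```

Call:
arm_command(plan="0.008 0 0 0;0.006 0 0 0;0.005 0 0 0;0.004 0 0 0;0.003 0 0 0;0 0 0 0")

```text
clock: 14.98
tcp_pos: [0.4986, 0.0533, 0.0207]
orientation: [-2.222, -2.221, -0.001]
contact_force: [0.1, 0.8, 0.1]
grip_width: 0.0
gripper_force: 0.1
```

Call:
arm_command(plan="0.003 0 0 0;0.003 0 0 0;0.003 0 0 0;0 0 0 0")

```text
clock: 15.48
tcp_pos: [0.4984, 0.056, 0.0207]
orientation: [2.225, 2.213, -0.01]
contact_force: [0.9, -16.5, 6.8]
grip_width: 0.0004
gripper_force: 8.1
```

Call:
arm_command(plan="0.002 0 0 0;0.002 0 0 0;0 0 0 0;0 0 0 0")

```text
clock: 15.98
tcp_pos: [0.4983, 0.0563, 0.0207]
orientation: [2.227, 2.208, -0.016]
contact_force: [0.9, -25.6, 10.4]
grip_width: -0.0002
gripper_force: 12.6
```

Call:
arm_command(plan="-0.02 0 0 0;-0.04 0 0 0;-0.05 0 -0.03 0;-0.06 0 -0.06 0;-0.06 0 -0.06 0;0 0 0 0;0 0 0 0")

```text
clock: 16.85
tcp_pos: [0.4982, -0.1317, 0.1387]
orientation: [-2.222, -2.22, -0.001]
contact_force: [0.0, 1.0, -0.3]
grip_width: 0.0003
gripper_force: 0.0
```

```bash
python3 w.py
python3 - <<'E'
from h import *
p,d,c,T=cam('top');save('t4',cv2.resize(p[90:290,150:420],None,fx=2.9,fy=2.9));P=cloud(d,c,T)
Q=P[d>0];A=Q[(Q[:,2]>.187)&(Q[:,2]<.205)&(Q[:,0]<.65)&(Q[:,0]>.42)&(abs(Q[:,1]-.17)<.03)]
print('panel deg',np.degrees(np.arctan(np.polyfit(A[:,0],A[:,1],1)[0])))
E
```

```text
(array([81, 57, 59, 54, 55, 50, 52, 53]), array([0.06658494, 0.07763257, 0.0886802 , 0.09972783, 0.11077546,
       0.12182309, 0.13287072, 0.14391835, 0.15496598]))
axis [-0.00974351  0.50129672] zfit [-0.13019045  0.03812161]
scene 461 [500. 111.] [47. 88.] 0.6 butt [0.5   0.08  0.028] ymin 0.067 zmax 0.038 tip [0.5   0.14  0.019] ymax 0.155
(array([47, 42, 56, 41, 54, 43, 38, 45]), array([0.06693914, 0.07778156, 0.08862399, 0.09946641, 0.11030883,
       0.12115125, 0.13199367, 0.14283609, 0.15367852]))
axis [0.01422472 0.49560725] zfit [-0.15216538  0.03791457]
top 366 [497. 110.] [87. 42.] 89.7 butt [0.497 0.082 0.026] ymin 0.067 zmax 0.036 tip [0.498 0.138 0.017] ymax 0.154
panel deg 1.44153993802609
```

View pics/t4.png

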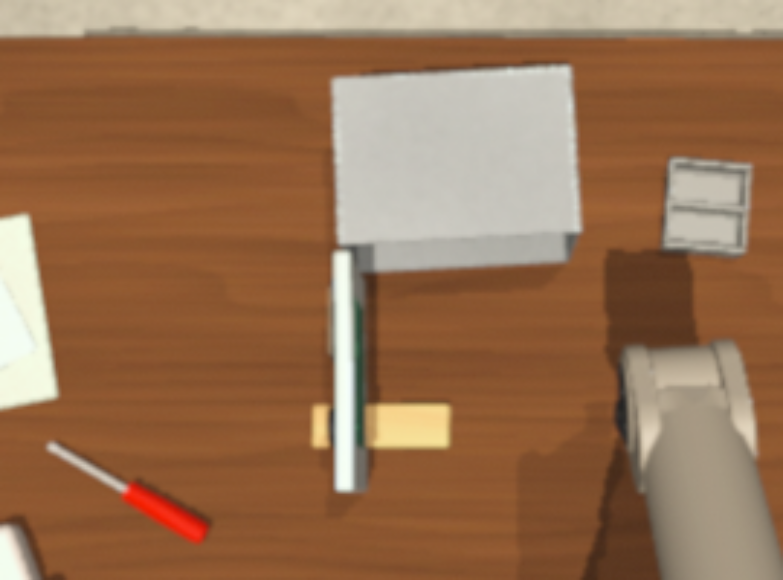

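The top view shows the wedge square under the panel: its tip sticks out at (320,426) on the outer side and its butt is at (450,426). The panel is still fully open and the bystanders haven't moved. I'm handing it in.

```bash
python3 -c "
from bench import ticket
print(ticket.hand_in())"
```

```text
the job is handed in; nothing more can be done
None
```

I swung the panel open to its stop, laid the wedge flat, pushed it square under the panel until it jammed at about 26 N, and handed the job in; the last view showed the panel still fully open, but no verdict came back.

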